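# Seat the strip rotor on the mini centrifuge's drive head

### The arm

A 7-joint arm with a two-finger parallel gripper is mounted at the origin on the work surface. World frame = base frame: x ahead of the robot, y to its left, z up, the work surface at z = 0. Lengths are in m, angles in rad, forces in N, time in s.
With the tool pointing down it reaches from about 0.35 to 0.775 m from the base axis. Payload 3.1 kg.
Tool frame: the origin (TCP) lies midway between the tips of the shut fingers; the grasp point (between the pads) lies 19 mm behind it; z points along the fingers, x is the direction in which the jaws open and shut, and the axes are right-handed (so a half turn about z gives the same grasp; the last joint's range is limited). The gripper opens to 85 mm and grips with 20 to 120 N. Pads are 22 mm wide; open, the fingers measure 114 mm over their backs; the gripper's body (76 mm by 85 mm) begins 54 mm behind the grasp point. The pads swing forward as they close: fully open they stand 13 mm farther back than shut.
Start: joints at [-1.388, 0.311, 0.014, 1.512, -0.004, 1.319, -0.027], TCP at [0.123, 0.536, 0.196] pointing down, gripper open.
Joint ranges: [-2.7, 2.7], [-0.3, 1.91], [-1.27, 1.3], [0.12, 2.57], [-1.44, 4.58], [0.2, 2.03], [-3.05, 3.05]. Speed limits (rad/s): [2.79, 2.79, 3.14, 3.14, 3.14, 3.14, 3.14].

### API

Orientations are given as a unit quaternion [x, y, z, w].
In Python, from bench import arm gives the robot as it stands. Calls block until the motion is done:
- arm.reach(position, orientation): joint-space move of the TCP to a pose.
- arm.line_to(position, ori=None, v=0.15, threshold=None): straight line of the TCP; ori=None keeps the orientation; v is the mean speed in m/s. With threshold (N) it stops when the force on the tool has changed by that much, and returns True; else False.
- arm.set_joints(angles): joint-space move.
- arm.let_go() and arm.close(squeeze=None): open the fingers fully, or close them until they stop; squeeze is the grip in N (None keeps the last).
- arm.dwell(seconds).
- arm.inverse_kinematics(position, orientation): joint angles nearest the present ones, or None.
- arm.observe(): the state.
- arm.snapshot(name): name is "side" or "top"; returns a dict with "img" (400x640x3 uint8, red, green, blue), "camera_matrix" (3x3 intrinsics, pixels), "dist_coeffs" ([k1, k2, p1, p2, k3] as OpenCV has them; the pictures are not rectified), "xyz" and "rotation" of the camera in the world. Camera axes: x right, y down, z forward; pixel columns grow to the right and rows downward; lengths in m; the calibration is good to about 2 mm. A picture is of the moment at which its call begins. There is no depth.
A pose or a line that the arm cannot do raises arm.PlanningError and nothing moves.
- arm.close_job(): hands the job in, once; it reports no verdict.
The state is a dict: "clock": time; "joints": joint angles; "dq": joint speeds; "joint_torque": joint torques, N m; "eef_pos": TCP position; "eef_rot": TCP orientation; "force": force on the tool from outside, world axes, zero at the start; "ft_torque": the same for the moment, N m; "finger_gap": finger opening in m.
Only numpy, scipy, OpenCV 4.12 (cv2) and the standard library are available. Lean on these libraries where they do the work, as an engineer would, in place of code of your own. Each camera call takes 0.05 s, during which the arm holds its last target. There are 200 camera calls.

### The job

The blue strip rotor has only been laid on the mini centrifuge's drive head and still rides on top of its cross pin. With a fingertip, turn the rotor round until its slot lines up with the pin (the white marks on the rotor in line with the white line on the black drive head), then press it gently straight down until it is fully home. Do not pinch or lift it or force it down on the pin; leave everything else on the bench where it stands and finish with the hand clear.

Things in the scene. Friction and masses are not known exactly. Their poses are not given: they have to be found in the camera images.
- centrifuge: Mini centrifuge, fixed: pale grey housing 165 (x) x 160 (y) mm, deck 66 mm above the work surface. Origin: centre of its underside, straight below the drive axis; x points from front panel to hinge. Round rim about the rotor: outer radius 67 mm, top 78 mm above the surface. Clear lid lies open, folded flat back, 90 to 244 mm from the axis along +x, 72 mm to either side, top at 75 mm.
- drive: Drive head, fixed: upright black nose, radius 15 mm, with a white line 24 mm long across its top. Origin: on the vertical drive axis at the floor of the dish, 66 mm above the work surface; nose top 30 mm above the origin. A round steel cross pin, 6 mm thick, 48 mm long overall, runs through the nose along the drive's x axis, 10 mm above the origin; the white line is parallel to it.
- rotor_top (a point): Blue strip rotor, about 130 g: the point on its axis level with the top of its disc (radius 50 mm, 8 mm thick). A slot 10 mm wide, 58 mm long runs through the disc along the rotor's x, a white mark at each end; half a turn gives the same fit. It turns about the drive axis with slight friction, stays where left, and enters when slot and pin are parallel within about 5 degrees.
- rack_a (a point): Centre of the top of one of the rotor's two straight racks, 24 mm from the axis along the rotor's +y. Each rack stands on the disc: 76 mm long (along rotor x), 14 mm wide, 24 mm high, its upright outer face 31 mm from the axis. A rack can be pushed on this face to turn the rotor, and pressed on its top. The nose stays lower than the racks.
- rack_b (a point): The same for the other rack, 24 mm from the axis along the rotor's -y.
- rotor_drop (a joint): How far the rotor has gone down, m: 0 riding on the pin (disc top 21 mm above the drive's origin), 0.007 fully home (14 mm above it), negative if raised. An O-ring grips the bore with about 4 N, so even when lined up the rotor does not fall home by itself; it must be pressed down, anywhere on the racks. Keep every push well under 40 N; more is forcing or pinching it.
- tip_centre (a point): Centre of a loose pale blue box of pipette tips with an orange deck, 122 x 84 x 62 mm, half-way up. Leave it alone.
- block_centre (a point): Centre of a loose yellow cooling block, 128 x 86 x 28 mm, half-way up, with a white tube strip in it. Leave it alone.
- reagent_centre (a point): Centre of a loose amber reagent bottle with a blue cap, 40 mm in diameter, 80 mm high, half-way up, standing close to the right-hand side of the centrifuge. Leave it alone.
- spare_centre (a point): Centre of a loose dark grey spare tube rotor, 88 mm in diameter, 40 mm high, half-way up. Leave it alone.

How it is judged:
At the end, for the whole second after the job is handed in: The rotor is fully home: its disc top no more than 15.5 mm above the drive's origin (14 mm is hard home, 21 mm is riding on the pin) with its slot parallel to the pin within 0.15 rad; the tip box, cooling block, reagent bottle and spare rotor are each within 20 mm of where they began (z of rotor_top in the frame of drive below 0.0155 m and angle between the x axis of rotor_top and the x axis of drive, either way round below 0.15 rad and distance of each of tip_centre, block_centre, reagent_centre, spare_centre from where it was at the start of the episode below 0.02 m); the robot touches nothing.
It fails at once if the rotor is lifted more than 5 mm above where it rides on the pin (z of rotor_top in the frame of drive above 0.026 m).
It fails at once if the rotor is pinched or forced: the fingers or arm bear on it with more than 40 N in all (contact force between any of the fingers, the arm and rotor above 40 N).
It fails at once if a bystander is shifted or lifted by more than 20 mm (distance of any of tip_centre, block_centre, reagent_centre, spare_centre from where it was at the start of the episode above 0.02 m).
It also fails if it takes over 45 s, if anything falls off the work surface, if the arm or the gripper's body presses on something with over 40 N, if the wrist force passes 120 N, or if a joint passes its speed limit or range.

## Working session

There is one attempt and no reset: what is moved stays moved. The work goes in short steps, each a Python script; the robot and the scene stay as the last script left them, time stands still between calls to the robot, and variables do not carry over. Pictures are saved under pics/ and viewed, about 8 in all and at most 12, crops included, and the job is handed in when it is done.

```bash
mkdir -p pics; ls; python3 - <<'E'
from bench import arm
import cv2,pickle
S={}
for n in("side","top"):
    s=arm.snapshot(n);S[n]=s;cv2.imwrite(f"pics/{n}0.png",s["img"][...,::-1])
    print(n,s["camera_matrix"],s["dist_coeffs"],s["xyz"],s["rotation"])
pickle.dump(S,open("s0.pkl","wb"))
o=arm.observe();print(o)
E
```

```text
pics
side [[460.67609211   0.         326.06930182]
 [  0.         460.67609211 194.25937392]
 [  0.           0.           1.        ]] [-0.12979533  0.          0.          0.          0.        ] [ 0.09110795 -0.89877947  0.852894  ] [ 0.87230561 -0.21218487  0.09421847 -0.4303294 ]
top [[465.81172482   0.         320.74156663]
 [  0.         465.81172482 203.05266919]
 [  0.           0.           1.        ]] [0.00562263 0.         0.         0.         0.        ] [ 0.43591472 -0.01099845  1.21069627] [-0.69670645  0.7152536  -0.02693899  0.04781952]
{'clock': 0.1, 'joints': array([-1.38770127,  0.31165559,  0.01402323,  1.51288437, -0.00435962,
        1.31921621, -0.02721473]), 'dq': array([ 0.00049275, -0.0021967 , -0.00027846, -0.00304297, -0.00050108,
       -0.00081466,  0.00028877]), 'joint_torque': array([ 7.39508414e-05, -3.80852938e+01,  1.46297752e-01, -2.31238997e+01,
        1.22696193e-02,  8.03067436e-03, -1.90631766e-05]), 'eef_pos': array([0.12245734, 0.53544836, 0.19542943]), 'eef_rot': array([ 7.81940896e-01,  6.23351664e-01, -7.89599423e-04,  7.17586675e-04]), 'force': array([ 0.20609601,  0.2609846 , -0.35495812]), 'ft_torque': array([0.02437129, 0.03717762, 0.05281012]), 'finger_gap': 0.08521940635164048}
```

View pics/top0.png

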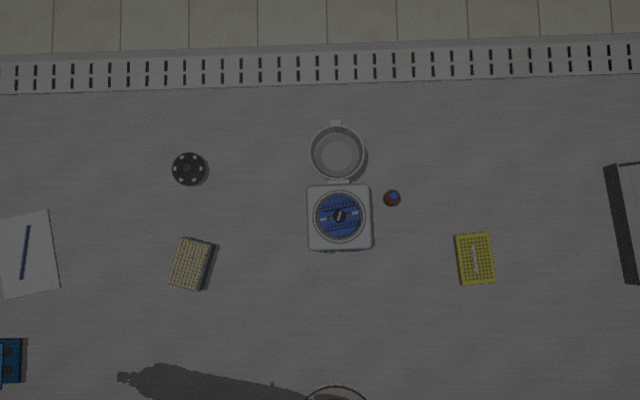

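View pics/side0.png

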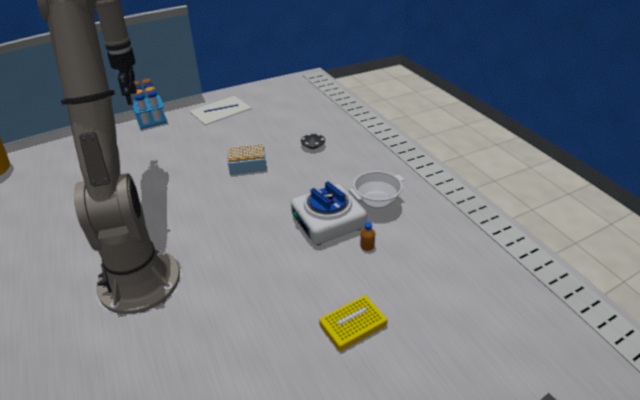

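```bash
cat > h.py <<'E'
import numpy as np,cv2
from scipy.spatial.transform import Rotation as R
def plane(s,px,z):
    p=cv2.undistortPoints(np.float64(px).reshape(-1,1,2),s["camera_matrix"],s["dist_coeffs"]).reshape(-1,2)
    d=R.from_quat(s["rotation"]).apply(np.c_[p,np.ones(len(p))])
    return s["xyz"]+d*((z-s["xyz"][2])/d[:,2])[:,None]
def crop(s,x,y,w,h,k,name):
    c=cv2.resize(s["img"][y:y+h,x:x+w],None,fx=k,fy=k,interpolation=cv2.INTER_CUBIC).astype(float)
    cv2.imwrite(name,np.clip(c*min(3,250/np.percentile(c,99.5)),0,255).astype(np.uint8)[...,::-1])
def blobs(s,z,cx,cy,r,blue=True):
    im=s["img"].astype(int);yy,xx=np.mgrid[:400,:640]
    near=np.hypot(xx-cx,yy-cy)<r
    if blue: m=near&(im[...,2]>im[...,0]*1.5+15)
    else: m=near&(im.min(2)>85)&(im.max(2)-im.min(2)<40)
    n,l,st,c=cv2.connectedComponentsWithStats(m.astype(np.uint8))
    return [(st[i,4],c[i].round(1),plane(s,c[i],z)[0].round(4)) for i in range(1,n) if st[i,4]>3]
E
python3 - <<'E'
import pickle
from h import *
S=pickle.load(open("s0.pkl","rb"));s=S["top"]
crop(s,300,180,80,75,8,"pics/c0.png")
print(blobs(s,.087,339,216,28)); 
print(blobs(s,.09,339,216,22,False))
print(plane(s,[[308,186],[370,186],[308,250],[372,250]],.066))
print(plane(s,[[339.5,216.5],[392,198],[335,150]],.08))
E
```

```text
[(np.int32(431), array([336.7, 205.7]), array([ 0.5482, -0.0177,  0.087 ])), (np.int32(457), array([340.8, 225.8]), array([ 0.4992, -0.0264,  0.087 ]))]
[(np.int32(9), array([338.7, 215.6]), array([ 0.5239, -0.0218,  0.09  ])), (np.int32(9), array([354.8, 212.4]), array([ 0.5303, -0.0608,  0.09  ])), (np.int32(8), array([322.6, 219. ]), array([0.5166, 0.0171, 0.09  ]))]
[[ 0.60138898  0.05196153  0.066     ]
 [ 0.59692522 -0.10154432  0.066     ]
 [ 0.44325338  0.05540143  0.066     ]
 [ 0.43938764 -0.10077036  0.066     ]]
[[ 0.52228636 -0.02384464  0.08      ]
 [ 0.56394847 -0.1527298   0.08      ]
 [ 0.68714163 -0.01749525  0.08      ]]
```

View pics/c0.png

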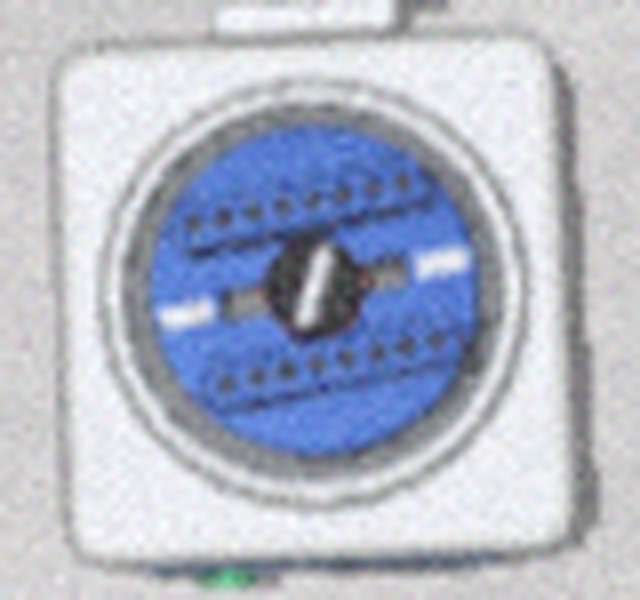

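The crop shows the drive line running from crop px (328,248) to (308,322), and the marks at (187,313) and (442,262). The rotor therefore needs about +65° (CCW). I'll compute this accurately and push on the outer face of the far rack, on its left end.

```bash
cat >> h.py <<'E'
def measure(s,drop=0.,c=(339,216)):
    """drive-line angle, rotor-mark angle (deg, world), centre"""
    g=s["img"].astype(float).min(2);yy,xx=np.mgrid[:400,:640]
    m=np.hypot(xx-c[0],yy-c[1])<6.5
    w=np.where(m,np.clip(g-55,0,None),0).ravel()
    P=plane(s,np.c_[xx.ravel(),yy.ravel()],.096)[:,:2];mu=np.average(P,axis=0,weights=w)
    v=np.linalg.eigh(np.cov(P.T,aweights=w))[1][:,1]
    b=[q for q in blobs(s,.087-drop,*c,22,False) if np.hypot(*(q[1]-c))>10]
    print(b)
    a,d=[q[2][:2] for q in sorted(b,key=lambda q:-q[0])[:2]]
    f=lambda v:np.rad2deg(np.arctan2(v[1],v[0]))%180
    return f(v),f(a-d),mu,(a+d)/2
def tool(C,ang,x,y,z):
    t=np.deg2rad(ang);e=np.array([np.cos(t),np.sin(t)]);n=np.array([-e[1],e[0]])
    return np.r_[C+x*e+y*n,z],(R.from_euler("z",ang,degrees=True)*R.from_euler("x",180,degrees=True)).as_quat()
E
python3 - <<'E'
import pickle
from h import *
from bench import arm
s=pickle.load(open("s0.pkl","rb"))["top"]
l,r,c1,c2=measure(s);print(l,r,c1,c2)
C=(c1+c2)/2
for a in (r-180,l-180):
    q=arm.inverse_kinematics(*tool(C,a,-.028,.042,.094));print(a,q)
E
```

```text
[(np.int32(9), array([354.8, 212.4]), array([ 0.5306, -0.0609,  0.087 ])), (np.int32(8), array([322.6, 219. ]), array([0.5168, 0.0172, 0.087 ]))]
161.5765959257931 100.02053456995989 [ 0.52365091 -0.02190857] [ 0.5237  -0.02185]
-79.97946543004011 [-0.64884045  0.51635806  0.84661361  1.65853771 -0.41576991  1.15704774
 -1.09214952]
-18.4234040742069 [-0.69284576  0.38982428  0.78767598  1.79182865 -0.30900201  1.08787049
 -0.11851105]
```

```bash
python3 - <<'E'
from h import *
from bench import arm
C=np.array([.5237,-.0219])
arm.close(20)
arm.reach(*tool(C,-80,-.028,.060,.17)); print(arm.observe()["clock"])
p,q=tool(C,-80,-.028,.060,.094); print(arm.line_to(p,q,v=.1,threshold=8))
for a,y in [(-80,.044)]+[(k,.042) for k in range(-76,-20,8)]+[(-22,.042)]:
    p,q=tool(C,a,-.028,y,.094); hit=arm.line_to(p,q,v=.06,threshold=12)
    o=arm.observe();print(a,hit,o["clock"],o["force"].round(1),o["eef_pos"].round(4),p.round(4))
    if hit: break
s=arm.snapshot("top");crop(s,290,160,110,95,7,"pics/c1.png")
E
```

```text
3.325
False
-80 False 4.65 [ 0.4  0.5 -0.4] [0.5623 0.0134 0.0945] [0.5622 0.0133 0.094 ]
-76 False 4.9 [-0.3 -0.1  0.2] [0.558  0.0158 0.0941] [0.5577 0.0154 0.094 ]
-68 False 5.1917 [ 0.3 -0.7  0.1] [0.5525 0.0199 0.094 ] [0.5522 0.0198 0.094 ]
-60 False 5.4833 [ 0.4  0.2 -0.1] [0.5464 0.0232 0.094 ] [0.5461 0.0233 0.094 ]
-52 False 5.775 [ 0.  -0.3 -0.6] [0.5399 0.0258 0.094 ] [0.5396 0.026  0.094 ]
-44 False 6.0667 [0.4 0.1 1.1] [0.5331 0.0276 0.0941] [0.5327 0.0278 0.094 ]
-36 False 6.3583 [-0.5 -0.7 -0.2] [0.5262 0.0284 0.0941] [0.5257 0.0285 0.094 ]
-28 False 6.65 [ 0.8  0.5 -0.4] [0.5192 0.0282 0.0941] [0.5187 0.0283 0.094 ]
-22 False 6.9083 [0.3 1.  0.7] [0.5139 0.0274 0.094 ] [0.5135 0.0275 0.094 ]
```

View pics/c1.png

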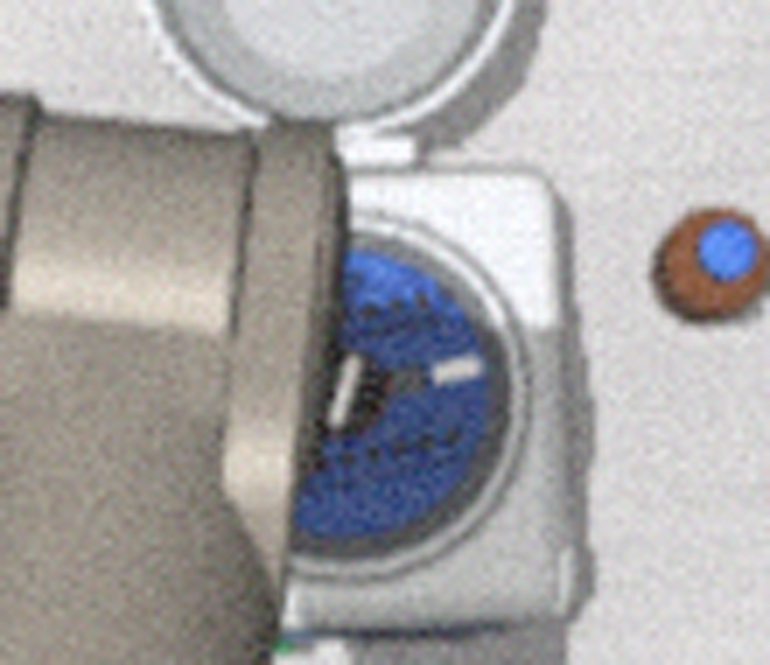

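The rotor hasn't moved: its right mark is still at about (355,212.7), yet the tool swept past. I'll check the gripper from the side.

```bash
python3 - <<'E'
from h import *
from bench import arm
s=arm.snapshot("side");crop(s,270,130,120,110,6,"pics/c2.png")
o=arm.observe();print(o["finger_gap"],o["eef_pos"],R.from_quat(o["eef_rot"]).as_matrix().round(2))
E
```

```text
0.00037444189478793097 [0.51398662 0.02753493 0.09403748] [[ 0.93 -0.38  0.  ]
 [-0.38 -0.93 -0.  ]
 [ 0.   -0.   -1.  ]]
```

View pics/c2.png

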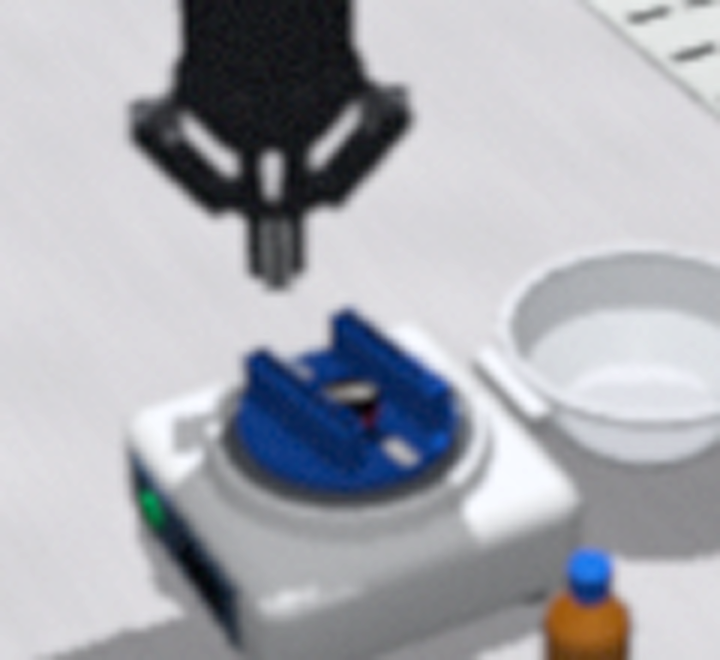

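```bash
python3 - <<'E'
from h import *
import pickle
S=pickle.load(open("s0.pkl","rb"))
def proj(s,P):
    r=R.from_quat(s["rotation"]).inv()
    return cv2.projectPoints(r.apply(np.atleast_2d(P)-s["xyz"]),np.zeros(3),np.zeros(3),s["camera_matrix"],s["dist_coeffs"])[0].reshape(-1,2).round(1)
for n in S: print(n,proj(S[n],[[.514,.0275,.094],[.5237,-.0219,.096],[0.123,.536,.196],[0,0,0]]))
# triangulate nose
a,b=S["top"],S["side"]
def ray(s,px):
    e=plane(s,px,0)[0]-s["xyz"];return s["xyz"],e/np.linalg.norm(e)
for pt,ps in (((338.7,215.6),(328.3,195)),((354.8,212.4),(270+400/6,130+452/6)),):
    (o1,d1),(o2,d2)=ray(a,pt),ray(b,ps)
    t=np.linalg.lstsq(np.c_[d1,-d2],o2-o1,rcond=None)[0]
    print(o1+t[0]*d1,o2+t[1]*d2)
E
```

```text
side [[316.3 186.3]
 [327.6 194.4]
 [136.3 111.7]
 [139.  279.9]]
top [[318.3 220.1]
 [338.7 215.4]
 [ 81.5 407.1]
 [335.7 429.1]]
[ 0.52346783 -0.02183276  0.09358316] [ 0.52543545 -0.02266756  0.09374547]
[ 0.53097732 -0.06113377  0.08350035] [ 0.53056841 -0.06095813  0.08345805]
```

The rotor position agrees between the two views (0.524,-0.022). The fingertip shows 8 px higher than the reported TCP projects, so it's about 20 mm higher than reported. I'll touch the fixed deck corner lightly to calibrate the true tip height.

```bash
python3 - <<'E'
from h import *
from bench import arm
p,q=tool(np.array([.5237,-.0219]),0,-.066,.061,.11)
arm.line_to(p,q,v=.1); p[2]=.075;arm.line_to(p,q,v=.06,threshold=5)
p[2]=.03
h=arm.line_to(p,q,v=.025,threshold=4);o=arm.observe();print(h,o["clock"],o["eef_pos"],o["force"])
s=arm.snapshot("side");crop(s,270,130,120,110,6,"pics/c3.png")
E
```

```text
True 10.1 [0.45761546 0.03912827 0.03121783] [0.17297039 0.01189954 4.00026123]
```

View pics/c3.png

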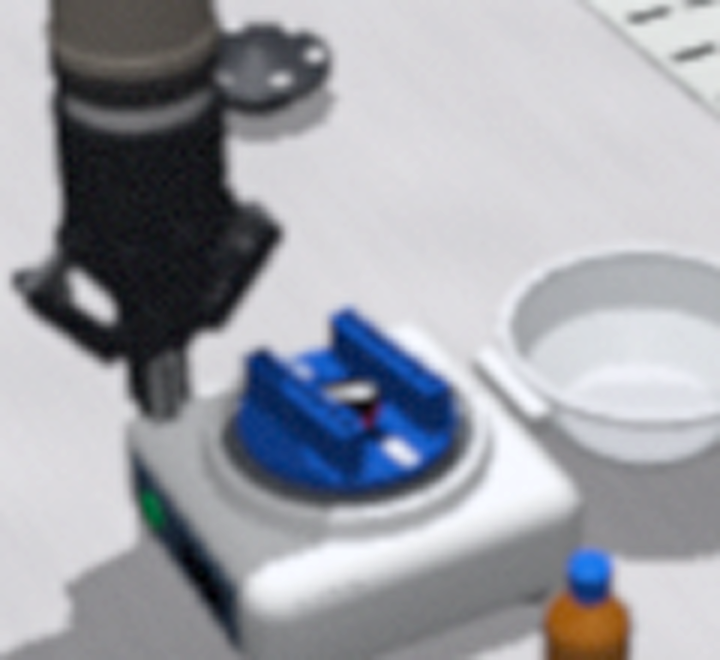

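```bash
python3 - <<'E'
from h import *
import pickle
s=pickle.load(open("s0.pkl","rb"))["side"]
r=R.from_quat(s["rotation"]).inv()
for P in [[.4576,.0391,.066],[.4576,.0391,.031],[.514,.0275,.094],[.514,.0275,.129],[.514,.0275,.114]]:
    print(P,cv2.projectPoints(r.apply([np.array(P)-s["xyz"]]),np.zeros(3),np.zeros(3),s["camera_matrix"],s["dist_coeffs"])[0].ravel().round(1))
print(plane(s,[[297.2,199.3]],.066),plane(s,[[297.2,198.7]],.066))
E
```

```text
[0.4576, 0.0391, 0.066] [296.5 197.9]
[0.4576, 0.0391, 0.031] [297.2 207.7]
[0.514, 0.0275, 0.094] [316.3 186.3]
[0.514, 0.0275, 0.129] [315.9 175.9]
[0.514, 0.0275, 0.114] [316.1 180.4]
[[0.45684873 0.03265116 0.066     ]] [[0.45793787 0.035098   0.066     ]]
```

Image and contact agree: the true tip is about 35 mm above the reported TCP, with no lateral offset. I'll repeat the push with that correction.

```bash
cat >> h.py <<'E'
C=np.array([.5237,-.0219]);OFF=.035   # true tip z = reported z + OFF
def rt(ang,x,y,z): return tool(C,ang,x,y,z-OFF)
E
python3 - <<'E'
from h import *
from bench import arm
p=arm.observe()["eef_pos"];p[2]=.14-OFF;arm.line_to(p,v=.15)
arm.reach(*rt(-80,-.028,.060,.14)); print(arm.observe()["clock"])
p,q=rt(-80,-.028,.060,.096); print(arm.line_to(p,q,v=.08,threshold=6))
for a,y in [(-80,.044)]+[(k,.042) for k in range(-76,-20,8)]+[(-22,.042)]:
    p,q=rt(a,-.028,y,.096); hit=arm.line_to(p,q,v=.06,threshold=12)
    o=arm.observe();print(a,hit,o["clock"],o["force"].round(1))
    if hit: break
s=arm.snapshot("side");crop(s,270,130,120,110,6,"pics/c4.png")
E
```

```text
11.8583
False
-80 False 12.975 [0.7 0.3 0. ]
-76 False 13.225 [ 0.6  0.3 -0.3]
-68 False 13.5167 [ 0.7 -0.4 -0.6]
-60 False 13.8083 [-0.8 -0.3 -0.3]
-52 False 14.1 [ 0.2 -0.5 -0.4]
-44 False 14.3917 [ 1.1  0.2 -0.4]
-36 False 14.6833 [ 0.2 -0.4  0.3]
-28 False 14.975 [ 0.5 -0.5 -0.3]
-22 False 15.2333 [-0.8  0.2 -0.2]
```

View pics/c4.png

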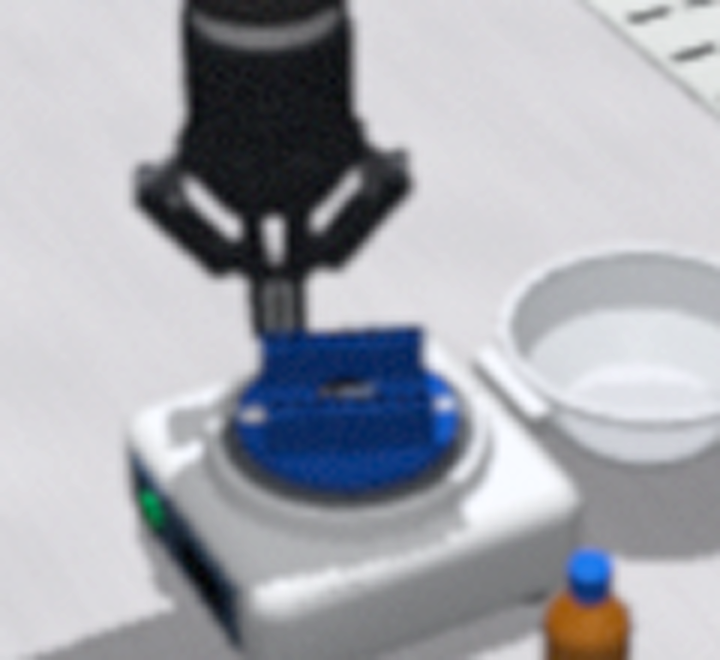

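The rotor now turns with the tip: the marks are at crop (252,414) and (443,404). I'll retreat to the left and measure from the top.

```bash
python3 - <<'E'
from h import *
from bench import arm
arm.line_to(*rt(-22,-.028,.058,.096),v=.06)
arm.line_to(*rt(-22,-.028,.060,.15),v=.15)
p,q=rt(-22,-.05,.19,.16);arm.line_to(p,q,v=.2)
s=arm.snapshot("top");crop(s,290,170,110,90,7,"pics/c5.png");print(arm.observe()["clock"])
try: print(measure(s))
except Exception as e: print(e)
E
```

```text
17.0667
[(np.int32(11), array([344.6, 200.3]), array([ 0.5608, -0.0373,  0.087 ])), (np.int32(12), array([332.9, 230.7]), array([ 0.488 , -0.0069,  0.087 ]))]
(np.float64(161.6813754299436), np.float64(157.3354425653039), array([ 0.52349806, -0.02183407]), array([ 0.5244, -0.0221]))
```

View pics/c5.png

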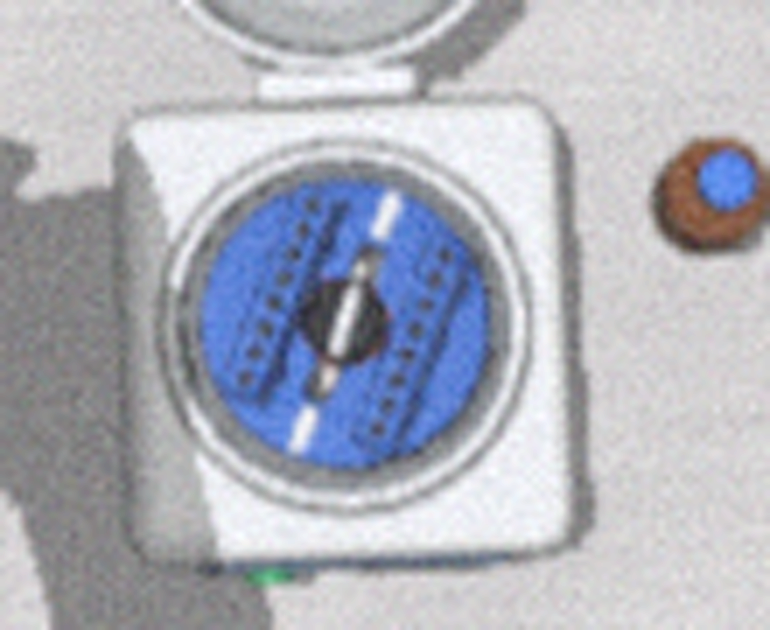

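Two measurements: drive line at 161.7°, rotor at 157.3°. That leaves +4.3° to turn. I'll push it, check again, and press only if it's aligned.

```bash
python3 - <<'E'
from h import *
from bench import arm
def out(a):
    arm.line_to(*rt(a,-.028,.058,.096),v=.06);arm.line_to(*rt(a,-.028,.060,.15),v=.15)
    arm.line_to(*rt(a,-.05,.19,.16),v=.25)
    r=measure(arm.snapshot("top"));print(r[:2]);return r[0]-r[1]
arm.line_to(*rt(-24,-.028,.060,.15),v=.25)
arm.line_to(*rt(-24,-.028,.060,.096),v=.1,threshold=6)
arm.line_to(*rt(-24,-.028,.044,.096),v=.06,threshold=8)
print(arm.line_to(*rt(-17.7,-.028,.042,.096),v=.04,threshold=12))
d=out(-17.7);print(d,arm.observe()["clock"])
if abs(d)<3:
    arm.line_to(*rt(-18.4,0,.024,.14),v=.25);arm.line_to(*rt(-18.4,0,.024,.119),v=.1,threshold=6)
    h=arm.line_to(*rt(-18.4,0,.024,.095),v=.02,threshold=18)
    o=arm.observe();print(h,o["clock"],o["force"].round(1),o["eef_pos"][2]+OFF)
    p=o["eef_pos"];p[2]+=.05;arm.line_to(p,v=.12)
    arm.line_to(*rt(-18.4,-.05,.19,.16),v=.25)
    for n in("side","top"):
        s=arm.snapshot(n);crop(s,*((270,130,120,110,6) if n=="side" else (290,170,110,90,7)),f"pics/f_{n}.png")
    print(measure(s,.007),arm.observe()["clock"])
E
```

```text
False
[(np.int32(13), array([343.5, 200.2]), array([ 0.561 , -0.0345,  0.087 ])), (np.int32(11), array([333.8, 231.3]), array([ 0.4865, -0.0091,  0.087 ]))]
(np.float64(160.92114117522465), np.float64(161.1737240954659))
-0.2525829202412524 20.825
True 22.85 [-1.   0.5  4.6] 0.10421290153173213
[(np.int32(12), array([344.1, 200.8]), array([ 0.5605, -0.0361,  0.08  ])), (np.int32(14), array([333.4, 231.1]), array([ 0.4873, -0.0081,  0.08  ]))]
(np.float64(161.91378403852664), np.float64(159.0674646348969), array([ 0.52345189, -0.02182531]), array([ 0.5239, -0.0221])) 24.3667
```

View pics/f_side.png

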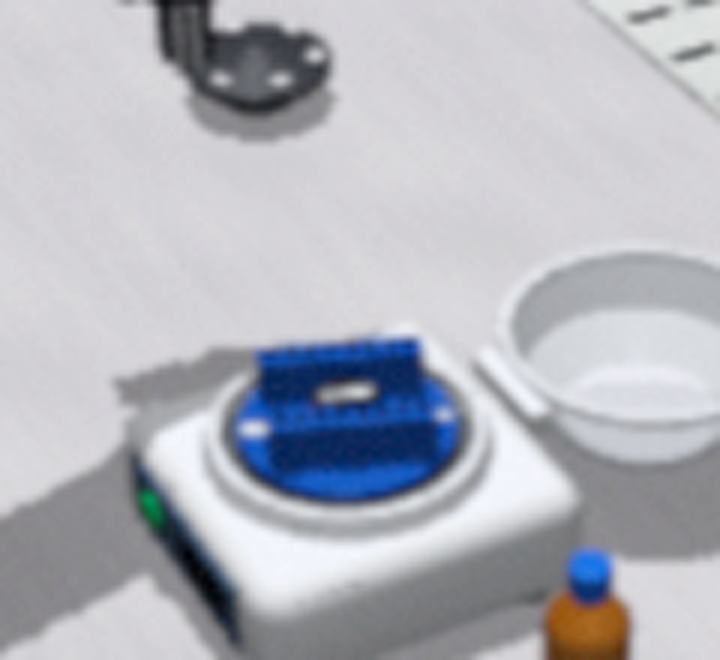

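The side view shows the rotor sunk, with the left mark down from row 414 to 429 in the crop (about 8 mm). I'll do one confirming light press, triangulate the mark height, then hand in if it agrees.

```bash
python3 - <<'E'
from h import *
from bench import arm
arm.line_to(*rt(-18.4,0,.024,.13),v=.25);arm.line_to(*rt(-18.4,0,.024,.115),v=.1,threshold=6)
for t in (3,18):
    h=arm.line_to(*rt(-18.4,0,.024,.094),v=.02,threshold=t)
    o=arm.observe();print(h,o["clock"],o["force"].round(1),o["eef_pos"][2]+OFF)
p=o["eef_pos"];p[2]+=.05;arm.line_to(p,v=.12)
arm.line_to(*rt(-18.4,-.05,.19,.16),v=.25)
a,b=arm.snapshot("top"),arm.snapshot("side")
r=measure(a,.007);print(r,arm.observe()["clock"])
mt=[q[1] for q in blobs(a,.08,339,216,22,False) if np.hypot(*(q[1]-(339,216)))>10]
ms=[q[1] for q in blobs(b,.08,328,198,22,False)];print(ms)
for m in mt:
    for k in ms:
        d1=plane(a,m,0)[0]-a["xyz"];d2=plane(b,k,0)[0]-b["xyz"]
        t=np.linalg.lstsq(np.c_[d1,-d2],b["xyz"]-a["xyz"],rcond=None)[0]
        P,Q=a["xyz"]+t[0]*d1,b["xyz"]+t[1]*d2
        if np.linalg.norm(P-Q)<.008: print((P+Q)/2,np.linalg.norm(P-Q))
crop(a,160,130,360,170,2,"pics/g.png")
E
```

```text
True 26.15 [-0.1 -0.   4.6] 0.1041995838029138
True 26.425 [-0.7 -0.   4.7] 0.10421586627984508
[(np.int32(14), array([344.6, 201.1]), array([ 0.5595, -0.0375,  0.08  ])), (np.int32(12), array([332.5, 230.8]), array([ 0.4879, -0.0059,  0.08  ]))]
(np.float64(161.9383743181377), np.float64(156.18617644039912), array([ 0.52325837, -0.0217255 ]), array([ 0.5237, -0.0217])) 27.9417
[array([329.2, 195.5]), array([327.2, 195.1]), array([311.8, 200.6])]
[ 0.48623313 -0.00511499  0.07716736] 0.004076766058568032
```

View pics/g.png

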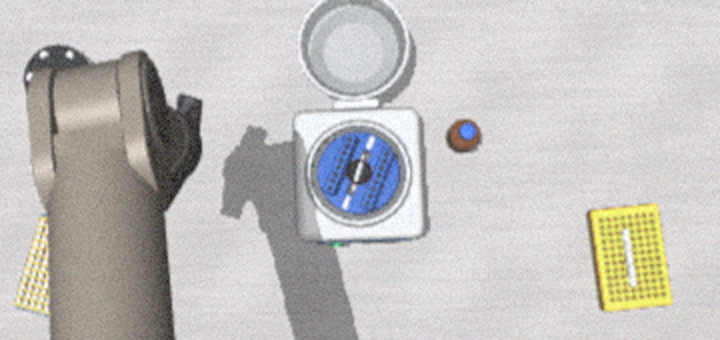

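```bash
python3 -c "
from bench import arm
arm.close_job();print(arm.observe()['clock'])"
```

```text
the job is handed in; nothing more can be done
the job is handed in; nothing more can be done
```

The rotor is turned into line with the pin and pressed home, the hand is clear, and the job is handed in at about 28 s of robot time. I used one closed fingertip throughout.

**Missed first push:** My first sweep passed over the rotor without touching it, because the true fingertip sits about 35 mm above the reported TCP. I found this in the side view, confirmed it with a 4 N touch on the centrifuge deck, and corrected for it.

**Turning and pressing:** I turned the rotor about 57° by pushing on a rack's outer face, then nudged it about 4° more, leaving it within 0.3° of the pin line. I then pressed it down on one rack with an 18 N stop, and pressed once more to confirm.

**Last checks:**
- **Height:** both presses stopped with the rack top at 104.2 mm. Fully home is 104 mm and riding on the pin is 111 mm. One white mark triangulated at 77 mm against an expected 80 mm, so that reading is coarse but fits home, not the 87 mm of riding on the pin.
- **Angle:** the rotor slipped a little within the slot's play while being pressed. The last readings were 2.8° and then 5.8° off the pin line. The limit is 8.6°, and the geometry of slot and pin allows only about 5° of play, so I did not correct it.
- **Force:** after each stop the tool force read about 4.6 N, although the presses were set to stop at 18 N. I did not find out why.
- **Bystanders:** by eye, the bottle and cooling block look unmoved in the last picture. The tip box and spare rotor were partly hidden behind the arm. I never went near them, but I did not measure any of the four.

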